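# Refit the coolant strainer and its screw ring

## Task

Refit the strainer of the welder's water cooler: first set the loose steel disk knob-up into the mouth of the filter neck so that it sits level on its seat, and let it go. Then put the hexagonal ring over it and screw it clockwise fully home, so that it clamps the disk down on its spring seat; feel your way in gently without forcing any part, and leave the wrench, the holed plate and the tin where they are.

Things in the scene. Friction and masses are not known exactly. Their poses are not given: they have to be found in the camera images.
- block_axis (a point): Point on the upright axis of the grey block (120 x 120 x 50 mm, fixed to the bench), 95 mm above the bench, level with the rim of the open steel neck on it; z up. The neck is clamped there by hand and stands off this point by up to 5 mm in x and in y, differently each time, not shown by any pose: look or feel for it. Its height and turn are true.
- head: The same block; origin at bench height, axes as block_axis. Neck: upright tube, outer diameter 43, bore 36 mm, 45 mm tall. In the bore, 6 mm below the rim, a sprung rubber-faced seat. Outside, three thread ramps (to radius 25.3 mm) with three gaps 62 degrees wide between; gap centres at 0, 120, 240 degrees from the x axis. The ring's lugs go down through the gaps.
- gap (a point): Middle of the gap at 0 degrees, on the neck's outside, 9 mm below the rim, were the neck dead centre; x outward. Seen from above, each ramp begins 34 degrees clockwise of a gap centre, underside 9 mm below the rim, top face 6 mm below it, falls 4 mm over the next 32 degrees, then runs level to a hard stop; above the ramps the neck is plain and round; a ring lug's middle ends about 75 degrees clockwise of the gap centre.
- seat (a joint): How far the sprung seat in the neck is pushed down, m: 0 free (face 6 mm below the rim), at most 0.0045; 2.5 N per mm. About 0.003 with disk and ring fully home.
- disk_centre (a point): Loose strainer disk, 60 g: steel, diameter 34, 10 mm thick, lower edge chamfered 0.4 mm, with an upright round black knob, diameter 14, 24 mm tall, on top. This point is on the axis, 17 mm above the underside, 17 below the knob's top; z up. Starts flat on the bench, knob up. Resting on the free seat, its steel top stands 4 mm above the rim.
- disk: The same disk; origin at the centre of its underside.
- ring_centre (a point): Loose aluminium screw ring, 110 g: hexagonal cap nut, 62 mm across flats, 26 mm high, open below, its 4 mm thick top lip leaving a 25 mm hole for the disk's knob. Bore 26.5 mm from axis to flat. This point: on the axis, 13 mm above the underside; z up. Flats face 0, 60, 120 ... degrees from its x axis. Starts flat on the bench, lip up.
- lug (a point): Inner end of one of the ring's three like lugs, at 0, 120, 240 degrees from ring_centre's x axis, each 9 mm (21 degrees) wide, reaching in to radius 22.7 mm, 4 to 8 mm above the ring's underside. On the ring's top a small raised bar, 3 mm high, lies above each lug.
- ring: The same ring; origin at the centre of its underside. Put down with its lugs in the gaps, its lip (underside 22 mm up) comes to lie on the disk, ring_centre then 5 to 6 mm below the rim; turned clockwise, its lugs slide under the ramps and draw it 2 to 3 mm further down.
- wrench: Loose steel wrench lying on the bench, a bystander.
- plate: Loose steel plate with a hole, 90 x 70 x 10 mm, a bystander; origin at the centre of its underside.
- tin: Loose tin, diameter 56, 75 mm tall, a bystander; origin at the centre of its underside.

How it is judged:
On the way, in this order (a step that is already met when the one before it is completed fails the run):
1. the disk sits level on the seat in the mouth and is let go, with the ring still away from it (horizontal distance between disk_centre and block_axis below 0.01 m and z of disk_centre in the frame of block_axis between 0.004 and 0.0125 m and angle between disk_centre's own z axis and vertical below 0.06 rad and contact force between the fingers and disk below 0.1 N and horizontal distance between ring_centre and block_axis above 0.06 m), for 0.2 s.
2. the ring is down over the neck (horizontal distance between ring_centre and block_axis below 0.011 m and angle between ring_centre's own z axis and vertical below 0.08 rad and z of ring_centre in the frame of block_axis below -0.001 m), for 0.1 s.
At the end, for the whole second after the job is handed in: the disk lies level (0.06 rad) in the mouth, 4 to 12.5 mm up and within 10 mm of block_axis; the ring is screwed down over it, within 11 mm of block_axis and 0.08 rad of level, its centre over 6 mm below the rim, holding the seat pressed down over 2 mm; both at rest and let go (horizontal distance between disk_centre and block_axis below 0.01 m and z of disk_centre in the frame of block_axis between 0.004 and 0.0125 m and angle between disk_centre's own z axis and vertical below 0.06 rad and horizontal distance between ring_centre and block_axis below 0.011 m and angle between ring_centre's own z axis and vertical below 0.08 rad and z of ring_centre in the frame of block_axis below -0.006 m and value of joint seat above 0.002 m and linear speed of each of ring, disk below 0.01 m/s); the robot touches nothing.
It fails at once if the disk is forced against the neck or its seat (over 25 N) (contact force between disk and head above 25 N).
It fails at once if the ring is forced against the neck (over 80 N) (contact force between ring and head above 80 N).
It fails at once if the disk is crushed by the ring (over 30 N) (contact force between ring and disk above 30 N).
It fails at once if the wrench, the plate or the tin is moved by more than 20 mm (distance of any of wrench, plate, tin from where it was at the start of the episode above 0.02 m).
It also fails if it takes over 72 s, if anything falls off the work surface, if the arm or the gripper's body presses on something with over 40 N, if the wrist force passes 120 N, or if a joint passes its speed limit or range.

## Robot

A 6-joint arm with a two-finger parallel gripper is mounted at the origin on the work surface. World frame = base frame: x ahead of the robot, y to its left, z up, the work surface at z = 0. Lengths are in m, angles in rad, forces in N, time in s.
With the tool pointing down it reaches from about 0.35 to 0.875 m from the base axis. Payload 4.2 kg.
Tool frame: the origin (TCP) lies at the very end of the fingers, on their centre line; the grasp point (between the pads) lies behind it (bot.pinch_z is the z of the grasp point in the tool frame, in m); z points along the fingers, y is the direction in which the jaws open and shut (so a half turn about z gives the same grasp; the last joint's range is limited). The gripper opens to 85 mm and grips with 20 to 120 N. Pads are 22 mm wide; open, the fingers measure 114 mm over their backs; the gripper's body (76 mm by 85 mm) begins 54 mm behind the grasp point. The pads swing forward as they close: fully open they stand 13 mm farther back than shut.
Start: joints at [-0.937, 0.385, 0.008, 0, -1.194, -0.259], TCP at [0.229, -0.582, 0.195] pointing down, gripper open.
Joint ranges: [-3.14, 3.14], [-1.21, 2.06], [-1.07, 1.41], [-3.16, 2.05], [-2.99, -0.16], [-3.1, 3.1]. Speed limits (rad/s): [2.79, 2.79, 3.14, 3.14, 3.14, 3.14].

## Interface

Orientations are given as a unit quaternion [w, x, y, z].
In Python, from station import bot, effector, optics, ticket, spotter gives the robot as it stands. Calls block until the motion is done:
- bot.movep(position, orientation): joint-space move of the TCP to a pose.
- bot.move_straight(position, rot=None, velocity=0.15, guard=None): straight line of the TCP; rot=None keeps the orientation; velocity is the mean speed in m/s. With guard (N) it stops when the force on the tool has changed by that much, and returns True; else False.
- bot.movej(angles): joint-space move.
- effector.move_gripper(opening, force=None): finger opening in m; force is the grip in N (None keeps the last); returns when the fingers have stopped.
- bot.dwell(seconds).
- bot.ik(position, orientation): joint angles nearest the present ones, or None.
- optics.read_camera(name): name is "side" or "top"; returns a dict with "pixels" (480x640x3 uint8, blue, green, red), "intrinsics" (3x3 intrinsics, pixels), "camera_from_world" (4x4, takes a point from world to camera coordinates). Camera axes: x right, y down, z forward; pixel columns grow to the right and rows downward; lengths in m; the calibration is good to about 2 mm. A picture is of the moment at which its call begins. There is no depth.
A pose or a line that the arm cannot do raises bot.PlanningError and nothing moves.
- ticket.hand_in(): hands the job in, once; it reports no verdict.
Trained networks look in the newest picture that a camera, given by its name, has taken for a name from the list of things; names that differ only in an ending like _2 or _b are one class to them, and where a whole thing is asked for, a point or a joint stands for the part that bears it (a point fixed in the world has none). Each returns a list of dicts, best first, with "conf" (0 to 1); they miss things now and then, are a little off and sometimes report something else, mostly with a low value. They report only what shows in the picture. A call takes as long as a camera call.
- spotter.find_in(label, camera): "rect" ([centre column, centre row, width, height] in pixels, round what is visible of it).
- spotter.spot_point(label, camera): "location" ([column, row] in pixels: a listed point, or the origin of a listed thing).
Readings, each from a call of its own:
- bot.current_clock(): time.
- bot.current_joint_positions(): joint angles.
- bot.current_joint_velocities(): joint speeds.
- bot.current_joint_efforts(): joint torques, N m.
- bot.current_eef_pos(): TCP position.
- bot.current_ee_rot(): TCP orientation.
- bot.current_force(): force on the tool from outside, world axes, zero at the start.
- bot.current_moment(): the same for the moment, N m.
- bot.current_grip_width(): finger opening in m.
Only numpy, scipy, OpenCV 4.12 (cv2) and the standard library are available. Lean on these libraries where they do the work, as an engineer would, in place of code of your own. Each camera call takes 0.05 s, during which the arm holds its last target.

## Working session

There is one attempt and no reset: what is moved stays moved. The work goes in short steps, each a Python script; the robot and the scene stay as the last script left them, time stands still between calls to the robot, and variables do not carry over. Pictures are saved under pics/ and viewed, and the job is handed in when it is done.

```bash
ls -la; mkdir -p pics; cat > h.py <<'E'
from station import bot, effector, optics, ticket, spotter
import numpy as np, cv2
def snap(cam,name=None):
    d=optics.read_camera(cam)
    if name: cv2.imwrite('pics/'+name+'.png',d['pixels'])
    return d
def ray(d,px):
    K=np.array(d['intrinsics']);T=np.array(d['camera_from_world'])
    R=T[:3,:3];t=T[:3,3];o=-R.T@t
    v=R.T@np.linalg.inv(K)@np.array([px[0],px[1],1.]);return o,v
def atz(d,px,z):
    o,v=ray(d,px);return o+v*(z-o[2])/v[2]
def proj(d,p):
    K=np.array(d['intrinsics']);T=np.array(d['camera_from_world'])
    c=T[:3,:3]@np.array(p)+T[:3,3];q=K@c;return q[:2]/q[2]
E
python3 - <<'E'
from h import *
print(bot.current_clock(),bot.pinch_z,bot.current_ee_rot(),bot.current_grip_width())
hs={'block_axis':.095,'head':0,'gap':.086,'disk_centre':.017,'disk':0,'ring_centre':.013,'lug':.006,'ring':0,'wrench':0,'plate':0,'tin':0}
D={}
for c in ('top','side'):
    d=snap(c,c+'0');D[c]=d
    T=np.array(d['camera_from_world']);print(c,'cam at',-T[:3,:3].T@T[:3,3], d['intrinsics'][0])
    for k,z in hs.items():
        r=spotter.spot_point(k,c)
        for q in r[:4]: print(c,k,np.round(q['location'],1),round(q['conf'],2),np.round(atz(d,q['location'],z),4))
print(bot.current_clock())
E
```

```text
total 12
drwxr-xr-x  3 agent agent 4096 Dec  6 00:31 .
drwxr-xr-x 23 root  root  4096 Dec  6 00:31 ..
drwxr-xr-x  2 agent agent 4096 Dec  6 00:31 pics
0.0 -0.0187 [-2.35927311e-04 -1.86205069e-01  9.82510300e-01  1.06172769e-03] 0.08523102102523528
top cam at [ 0.45664282 -0.01165722  1.30360635] [578.8771206    0.         318.81017691]
top block_axis [192.4 305.8] 0.61 [0.4912 0.2703 0.095 ]
top head [312.9 273.8] 0.85 [0.5667 0.0222 0.    ]
top head [462.2 296.3] 0.27 [ 0.5173 -0.3119  0.    ]
top gap [307.3 260.1] 0.89 [0.5884 0.032  0.086 ]
top disk_centre [195.2 304.6] 0.51 [0.4961 0.2824 0.017 ]
top disk [195.1 307.3] 0.63 [0.4906 0.2863 0.    ]
top ring_centre [465.9 299.4] 0.89 [ 0.5099 -0.3168  0.013 ]
top ring_centre [193.2 306.8] 0.66 [0.4914 0.2876 0.013 ]
top lug [470.  292.6] 0.57 [ 0.5253 -0.3281  0.006 ]
top ring [461.9 295.4] 0.97 [ 0.5193 -0.3113  0.    ]
top wrench [232.8 214. ] 0.81 [0.7037 0.2069 0.    ]
top plate [426.7 210. ] 0.81 [ 0.7135 -0.2372  0.    ]
top tin [327.1 175.2] 0.77 [ 0.7952 -0.0094  0.    ]
side cam at [0.19757113 0.68114906 0.69952806] [519.11455959   0.         324.86810955]
side block_axis [344.9 256.8] 0.68 [0.5657 0.0348 0.095 ]
side block_axis [346.8 292.9] 0.52 [0.5149 0.1175 0.095 ]
side head [346.9 293. ] 0.75 [0.5645 0.0291 0.    ]
side gap [331.7 255.2] 0.76 [0.5951 0.0333 0.086 ]
side disk_centre [303.8 402.8] 0.77 [0.4919 0.2926 0.017 ]
side disk [301.6 406.2] 0.95 [0.4987 0.2899 0.    ]
side ring_centre [434.9 212.3] 0.85 [ 0.5148 -0.2996  0.013 ]
side lug [434.7 207.1] 0.56 [ 0.5267 -0.3301  0.006 ]
side ring [437.5 210.9] 0.84 [ 0.5177 -0.3268  0.    ]
side wrench [230.4 328.7] 0.84 [0.7023 0.2182 0.    ]
side plate [439.3 212.6] 0.57 [ 0.5113 -0.3221  0.    ]
side plate [347.6 210. ] 0.56 [ 0.7061 -0.2252  0.    ]
side tin [266.1 246.8] 0.72 [ 0.7912 -0.0112  0.    ]
1.2
```

```bash
python3 - <<'E'
import cv2,numpy as np
t=cv2.imread('pics/top0.png');s=cv2.imread('pics/side0.png')
def crop(im,c,r,h,f): return cv2.resize(im[r-h:r+h,c-h:c+h],None,fx=f,fy=f,interpolation=cv2.INTER_CUBIC)
a=[crop(t,308,268,40,5)[:400,:400],crop(t,465,296,40,5)]
b=[crop(t,194,306,40,5),crop(s,347,262,40,5)]
cv2.imwrite('pics/c1.png',np.hstack(a));cv2.imwrite('pics/c2.png',np.hstack(b))
E
```

```text
(no output)
```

View pics/top0.png

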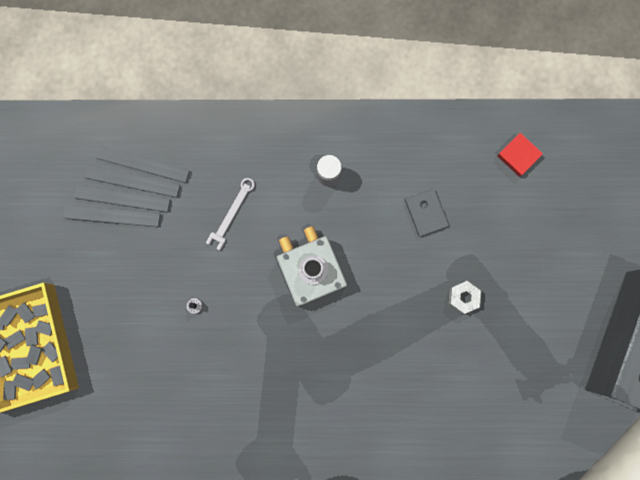

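View pics/side0.png

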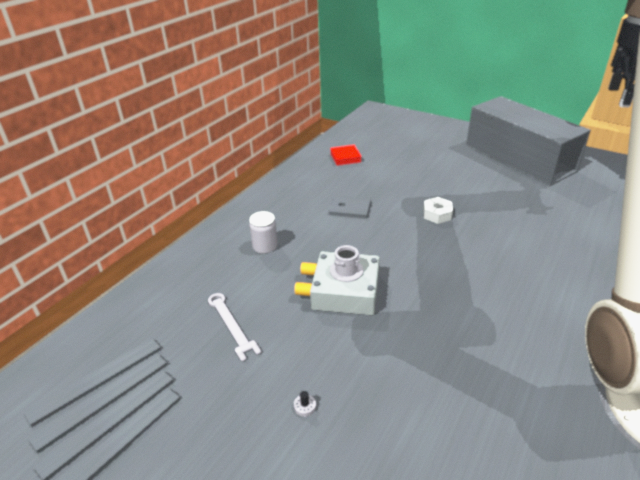

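```bash
sleep 1
```

```text
(no output)
```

View pics/c1.png

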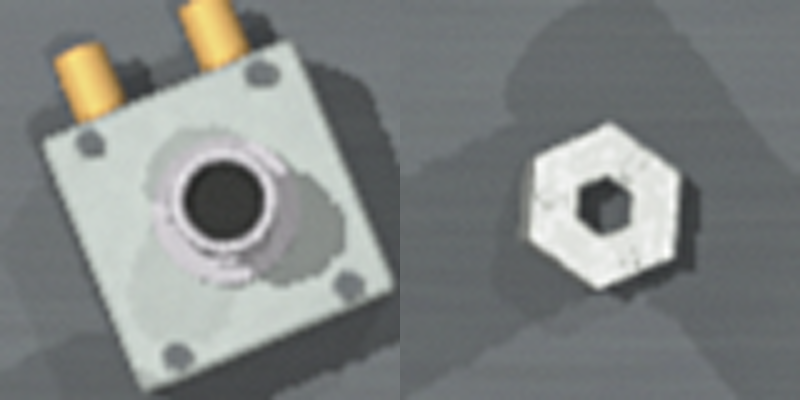

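View pics/c2.png

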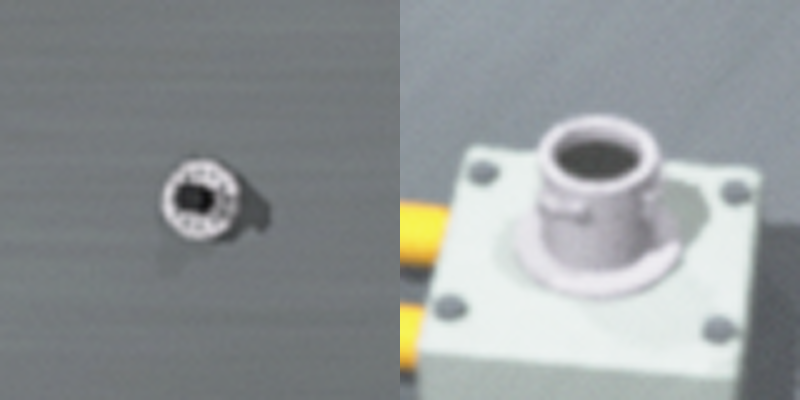

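The top view shows the disk at (194,306), the neck bore at (313,268) and the ring at (465,297). The plate, tin and wrench are well clear. Next I'll refine the positions with contours.

```bash
cat >> h.py <<'E'
def blob(img,c,h,lo,hi,f=6):
    """largest blob with gray in [lo,hi] nearest c; returns hull in image px"""
    c=np.round(c).astype(int);x0,y0=c[0]-h,c[1]-h
    g=cv2.cvtColor(img[y0:y0+2*h,x0:x0+2*h],cv2.COLOR_BGR2GRAY)
    g=cv2.resize(g,None,fx=f,fy=f,interpolation=cv2.INTER_CUBIC)
    m=cv2.inRange(g,lo,hi);cs,_=cv2.findContours(m,cv2.RETR_EXTERNAL,cv2.CHAIN_APPROX_NONE)
    k=max(cs,key=cv2.contourArea)[:,0,:].astype(float)
    return (k+.5)/f-.5+[x0,y0]
def on_plane(d,pts,z): return np.array([atz(d,p,z)[:2] for p in pts])
E
python3 - <<'E'
from h import *
d={c:snap(c) for c in('top','side')}
def show(name,P):
    P=P.astype(np.float32);(c,s,a)=cv2.minAreaRect(P);(e,ax,an)=cv2.fitEllipse(cv2.convexHull(P))
    mc,mr=cv2.minEnclosingCircle(P);M=cv2.moments((P*1e4).reshape(-1,1,2));cen=np.array([M['m10'],M['m01']])/M['m00']/1e4
    print(name,'cent',np.round(cen,4),'ell',np.round(e,4),np.round(ax,4),'rect',np.round(s,4),round(a,1),'mec',np.round(mc,4),round(mr,4))
t,s=d['top'],d['side']
show('bore top',on_plane(t,blob(t['pixels'],(313,268),14,0,95),.095))
show('bore side',on_plane(s,blob(s['pixels'],(346,254),14,0,110),.095))
show('ring top',on_plane(t,blob(t['pixels'],(465,297),28,150,255),.026))
show('disk top',on_plane(t,blob(t['pixels'],(194,306),14,140,255),.010))
show('block top',on_plane(t,blob(t['pixels'],(311,270),45,130,255),.05))
P=on_plane(t,blob(t['pixels'],(465,297),28,150,255),.026).astype(np.float32)
# hexagon angle
from scipy.optimize import minimize
c=P.mean(0)
A=np.arctan2(*(P-c).T[::-1]);r=np.hypot(*(P-c).T)
def f(v):
    dx=P-c-v[:2]*.001;a=np.deg2rad(v[2]+np.arange(6)*60)
    return np.mean(((dx@np.array([np.cos(a),np.sin(a)])).max(1)-.031-v[3]*.001)**2)*1e6
for g in (10,28,45):
    o=minimize(f,[0,0,g,0],method='Nelder-Mead',options=dict(maxiter=2000));print('hex',c+o.x[:2]*.001,o.x[2:],o.fun)
# jaw dir now
from scipy.spatial.transform import Rotation as R
q=bot.current_ee_rot();print(R.from_quat(np.roll(q,-1)).as_matrix().round(3))
E
```

```text
bore top cent [0.5716 0.021 ] ell [0.5716 0.021 ] [0.0326 0.0329] rect [0.0327 0.0323] 54.7 mec [0.5717 0.021 ] 0.0167
bore side cent [0.5692 0.0253] ell [0.5692 0.0252] [0.0211 0.0292] rect [0.0291 0.0208] 29.7 mec [0.5694 0.0245] 0.0148
ring top cent [ 0.5152 -0.3127] ell [ 0.5152 -0.3126] [0.0703 0.0712] rect [0.0646 0.072 ] 24.0 mec [ 0.5154 -0.3129] 0.0365
disk top cent [0.495  0.2889] ell [0.4947 0.2878] [0.0345 0.0355] rect [0.0326 0.0358] 76.3 mec [0.4947 0.2879] 0.018
block top cent [0.5761 0.0281] ell [0.5776 0.0274] [0.145  0.1886] rect [0.1521 0.1196] 22.8 mec [0.5791 0.0291] 0.0896
hex [ 0.51522903 -0.31265149] [23.52945052  0.7551906 ] 0.06144693005127146
hex [ 0.51522904 -0.31265148] [23.52933066  0.75518502] 0.061446930289230525
hex [ 0.51508194 -0.31286256] [23.52151856  0.73941622] 0.09539196116829457
[[-0.931 -0.366  0.   ]
 [-0.366  0.931  0.   ]
 [-0.     0.    -1.   ]]
```

```bash
cat >> h.py <<'E'
from scipy.spatial.transform import Rotation as Rot
def Q(a):
    a=np.deg2rad(a);y=np.array([np.cos(a),np.sin(a),0]);z=np.array([0,0,-1.]);x=np.cross(y,z)
    return np.roll(Rot.from_matrix(np.column_stack([x,y,z])).as_quat(),1)
def yaw():
    q=bot.current_ee_rot();y=Rot.from_quat(np.roll(q,-1)).as_matrix()[:,1];return np.rad2deg(np.arctan2(y[1],y[0]))
def st(s=''):
    print(s,'t',round(bot.current_clock(),2),'p',np.round(bot.current_eef_pos(),4),'yaw',round(yaw(),1),'F',np.round(bot.current_force(),1),'M',np.round(bot.current_moment(),2),'w',round(bot.current_grip_width(),4))
E
python3 - <<'E'
from h import *
for nm,p in (('disk',(.4947,.288,.05)),('ring',(.5152,-.3127,.05)),('neck',(.5716,.021,.15))):
    for a in range(-180,180,30):
        j=bot.ik(p,Q(a+23.5 if nm!='disk' else a)); print(nm,a, None if j is None else np.round(j,2)[[0,5]])
E
```

```text
disk -180 [ 0.81 -0.81]
disk -150 [ 0.81 -0.29]
disk -120 [0.81 0.24]
disk -90 [0.81 0.76]
disk -60 [0.81 1.28]
disk -30 [0.81 1.81]
disk 0 [0.81 2.33]
disk 30 [0.81 2.86]
disk 60 [ 0.81 -2.9 ]
disk 90 [ 0.81 -2.38]
disk 120 [ 0.81 -1.86]
disk 150 [ 0.81 -1.33]
ring -180 [-0.28  0.69]
ring -150 [-0.28  1.21]
ring -120 [-0.28  1.73]
ring -90 [-0.28  2.26]
ring -60 [-0.28  2.78]
ring -30 [-0.28 -2.98]
ring 0 [-0.28 -2.45]
ring 30 [-0.28 -1.93]
ring 60 [-0.28 -1.41]
ring 90 [-0.28 -0.88]
ring 120 [-0.28 -0.36]
ring 150 [-0.28  0.16]
neck -180 [0.32 0.09]
neck -150 [0.32 0.61]
neck -120 [0.32 1.14]
neck -90 [0.32 1.66]
neck -60 [0.32 2.18]
neck -30 [0.32 2.71]
neck 0 [ 0.32 -3.05]
neck 30 [ 0.32 -2.53]
neck 60 [ 0.32 -2.  ]
neck 90 [ 0.32 -1.48]
neck 120 [ 0.32 -0.96]
neck 150 [ 0.32 -0.43]
```

```bash
python3 - <<'E'
from h import *
x,y=.4947,.2880
bot.movep([x,y,.16],Q(-90)); st('above')
effector.move_gripper(.045,20)
print(bot.move_straight([x,y,.0125],velocity=.12,guard=6)); st('down')
effector.move_gripper(.0,20); st('sq1')
effector.move_gripper(.03); 
bot.move_straight([x,y,.0125],rot=Q(-180),velocity=.1); st('turn')
effector.move_gripper(.0,30); st('sq2')
d=snap('top','t1');d=snap('side','s1');st()
E
python3 - <<'E'
import cv2,numpy as np
s=cv2.imread('pics/s1.png')
cv2.imwrite('pics/s1c.png',cv2.resize(s[340:460,230:390],None,fx=4,fy=4,interpolation=cv2.INTER_CUBIC))
E
```

```text
above t 4.48 p [0.495  0.2874 0.16  ] yaw -90.1 F [ 0.4 -0.3 -0.2] M [ 0.01 -0.   -0.04] w 0.0856
False
down t 6.34 p [0.4952 0.2884 0.0133] yaw -90.0 F [-0.3 -0.1 -0.2] M [-0.01  0.03 -0.06] w 0.045
sq1 t 6.84 p [0.4947 0.288  0.0126] yaw -90.0 F [0.2 0.3 0.4] M [ 0.04  0.   -0.01] w 0.0001
turn t 8.96 p [0.4947 0.288  0.0125] yaw -180.0 F [-0.4 -0.4 -0.2] M [-0.03 -0.01  0.02] w 0.0302
sq2 t 9.36 p [0.4947 0.288  0.0125] yaw 180.0 F [ 0.2 -0.   0.1] M [ 0.02 -0.    0.02] w -0.0001
 t 9.46 p [0.4947 0.288  0.0125] yaw -180.0 F [ 0.4  0.2 -0.2] M [0.01 0.06 0.04] w 0.0001
```

View pics/s1c.png

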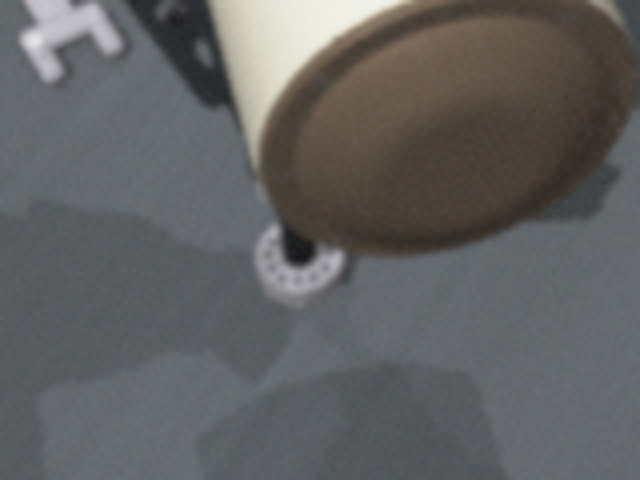

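```bash
python3 - <<'E'
from h import *
effector.move_gripper(.045)
p=bot.current_eef_pos()
bot.move_straight([p[0],p[1],.10],velocity=.2)
bot.movep([.43,.1,.25],Q(180))
D={c:snap(c,c+'2') for c in('top','side')}
for c in D:
  for k,z in (('disk_centre',.017),('disk',0)):
    for q in spotter.spot_point(k,c)[:2]: print(c,k,np.round(q['location'],1),round(q['conf'],2),np.round(atz(D[c],q['location'],z),4))
  print(c,proj(D[c],[.4947,.288,.010]),proj(D[c],[.4947,.288,.034]))
st()
t=D['top']['pixels'];s=D['side']['pixels']
cr=lambda im,c,r:cv2.resize(im[r-25:r+25,c-25:c+25],None,fx=8,fy=8,interpolation=cv2.INTER_CUBIC)
cv2.imwrite('pics/c3.png',np.hstack([cr(t,194,306),cr(s,304,402)]))
E
```

```text
top disk_centre [193.5 306.4] 0.77 [0.4922 0.286  0.017 ]
top disk [193.2 307.5] 0.74 [0.4902 0.2905 0.    ]
top [193.37661663 305.33997834] [190.85590257 305.00596436]
side disk_centre [303.8 403. ] 0.55 [0.4917 0.2929 0.017 ]
side disk_centre [344.7 289.6] 0.16 [0.5639 0.0387 0.017 ]
side disk [304.4 405.9] 0.59 [0.4952 0.2872 0.    ]
side disk [341.6 253.9] 0.36 [ 0.6346 -0.0719  0.    ]
side [304.10355195 402.56948119] [303.3484137  393.05002931]
 t 11.83 p [0.4301 0.1005 0.2491] yaw -180.0 F [ 0.5 -0.2 -0.8] M [ 0.04 -0.01 -0.02] w 0.0449
```

View pics/c3.png

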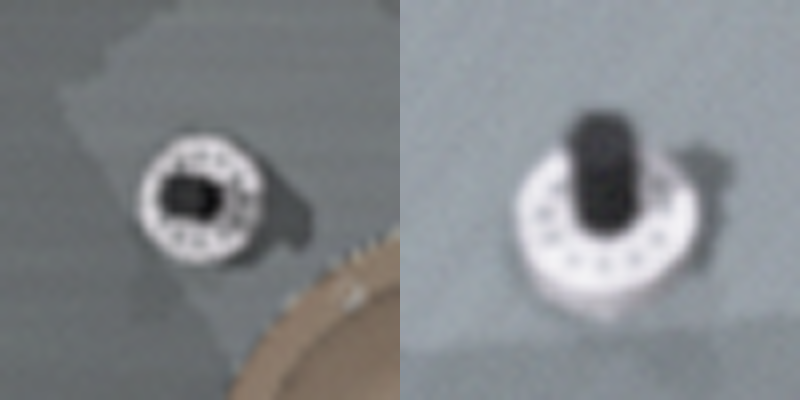

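View pics/side2.png

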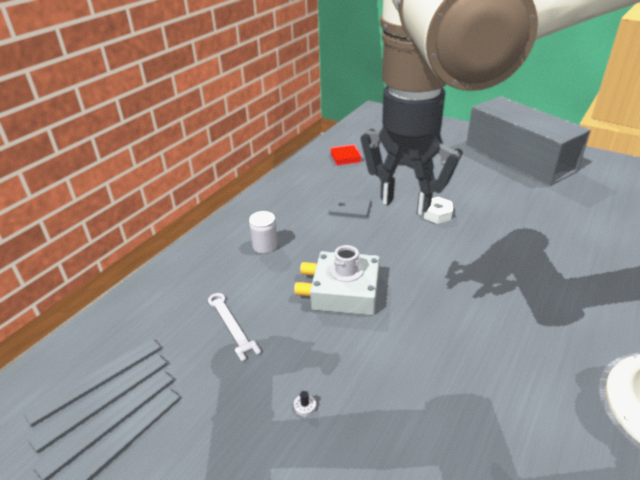

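```bash
python3 - <<'E'
from h import *
d=snap('side');t=snap('top','t4');p=bot.current_eef_pos()
for c in (d,t): print(proj(c,p),proj(c,p+[0,0,.0187]))
E
```

```text
[403.1286465  228.41490707] [403.99935628 217.9449283 ]
[265.51308287 337.8348879 ] [264.38574704 338.10058919]
```

View pics/t4.png

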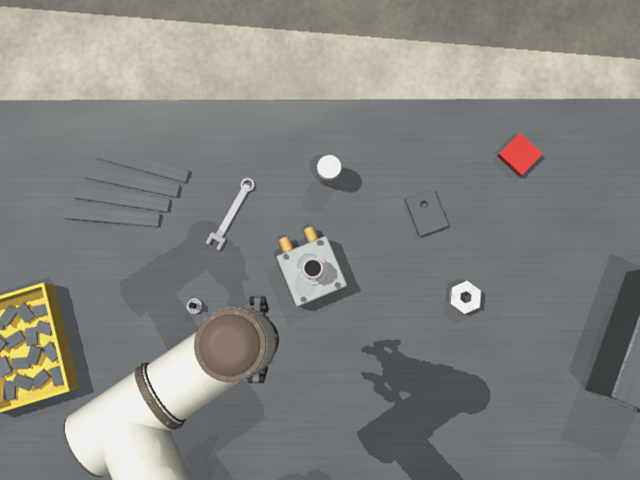

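View pics/t1.png

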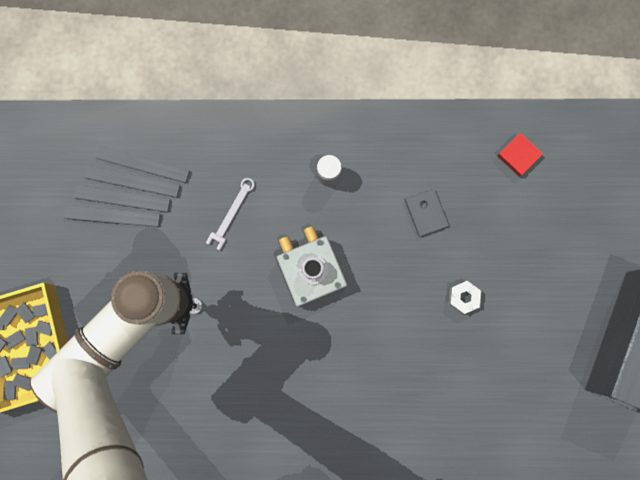

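View pics/s1.png

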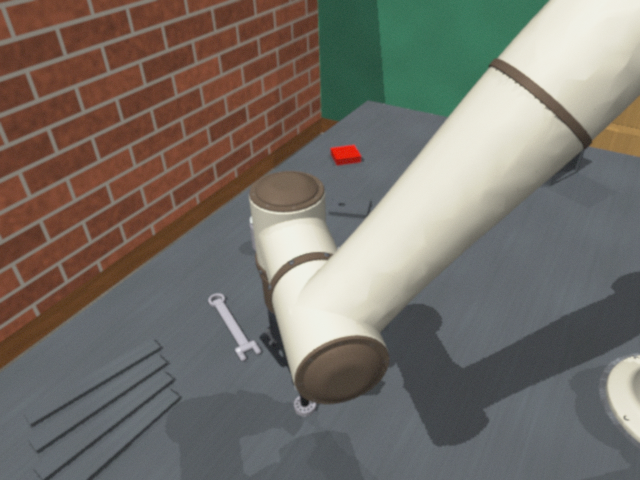

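```bash
python3 - <<'E'
from h import *
s=cv2.imread('pics/side2.png')
for p in ([403,228],[404,218]): cv2.drawMarker(s,p,(0,0,255),0,6,1)
cv2.imwrite('pics/c5.png',cv2.resize(s[110:240,340:480],None,fx=4.5,fy=4.5,interpolation=cv2.INTER_CUBIC))
E
```

```text
(no output)
```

View pics/c5.png

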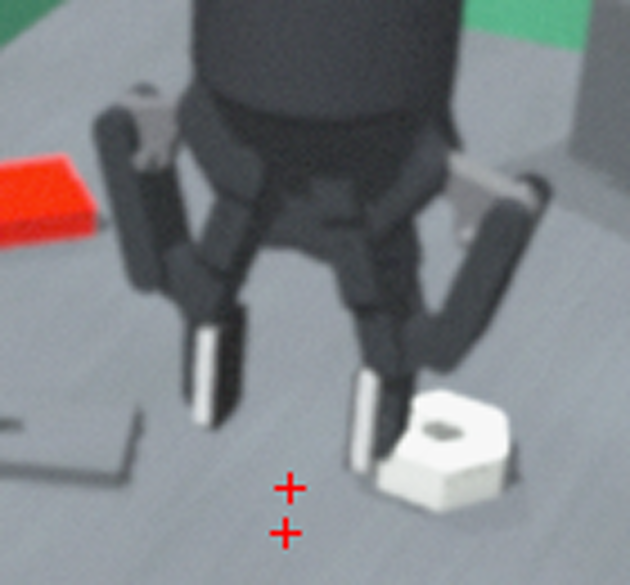

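The closed fingers missed the knob. The side picture shows the fingertips about 30 mm higher than the reported TCP. I'll check this with closed fingers in both views and a gentle touch on the bare bench.

```bash
python3 - <<'E'
from h import *
effector.move_gripper(0.0,20)
bot.move_straight([.42,.15,.03],rot=Q(-160),velocity=.25)
st()
d=snap('side','s6');t=snap('top','t6');p=bot.current_eef_pos();print(proj(d,p),proj(t,p))
hit=bot.move_straight([.42,.15,-.03],velocity=.03,guard=4);st(hit)
d=snap('side','s7')
p=bot.current_eef_pos();print(proj(d,p))
s=cv2.imread('pics/s6.png');s7=cv2.imread('pics/s7.png')
cr=lambda im:cv2.resize(im[280:400,300:420],None,fx=3.3,fy=3.3,interpolation=cv2.INTER_CUBIC)
cv2.imwrite('pics/c6.png',np.hstack([cr(s),cr(s7)]))
bot.move_straight([.42,.15,.06],velocity=.2)
E
```

```text
t 13.48 p [0.4207 0.1504 0.0308] yaw -160.0 F [ 0.  -0.3  0.2] M [ 0.   -0.05 -0.02] w -0.0001
[386.55255811 352.70978291] [253.06134623 339.48549045]
False t 15.73 p [ 0.4201  0.1501 -0.0299] yaw -160.0 F [-0.2  0.4  0.4] M [ 0.05 -0.02  0.02] w 0.0001
[385.38398217 376.32241869]
```

View pics/c6.png

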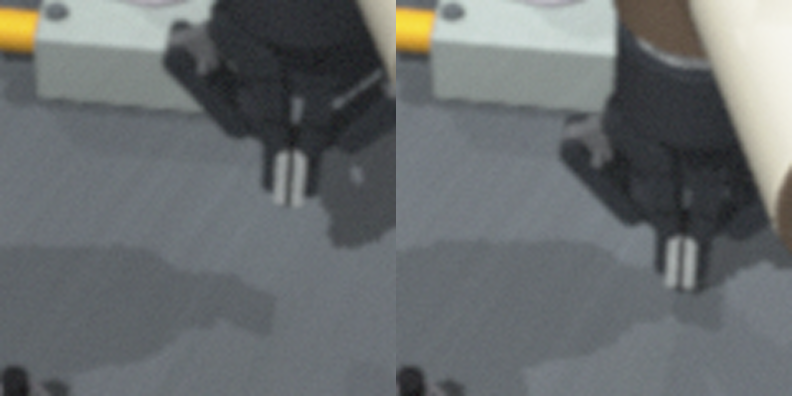

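```bash
python3 - <<'E'
from h import *
bot.move_straight([.42,.15,-.022],velocity=.25)
hit=bot.move_straight([.42,.15,-.055],velocity=.02,guard=3);st(hit)
d=snap('side','s8');t=snap('top','t8')
p=bot.current_eef_pos();print(proj(d,p),proj(d,[.42,.15,0]))
s=cv2.imread('pics/s8.png')
cv2.imwrite('pics/c8.png',cv2.resize(s[320:400,340:440],None,fx=6,fy=6,interpolation=cv2.INTER_CUBIC))
bot.move_straight([.42,.15,.02],velocity=.25)
E
```

```text
True t 17.73 p [ 0.42    0.15   -0.0366] yaw -160.0 F [-1.5 -0.4  6. ] M [-0.04  0.29  0.  ] w 0.0001
[385.24139544 378.79381882] [386.27152096 365.02845017]
```

View pics/c8.png

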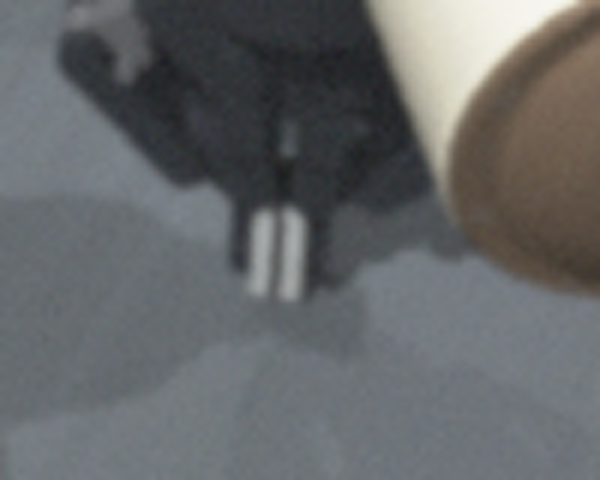

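View pics/t8.png

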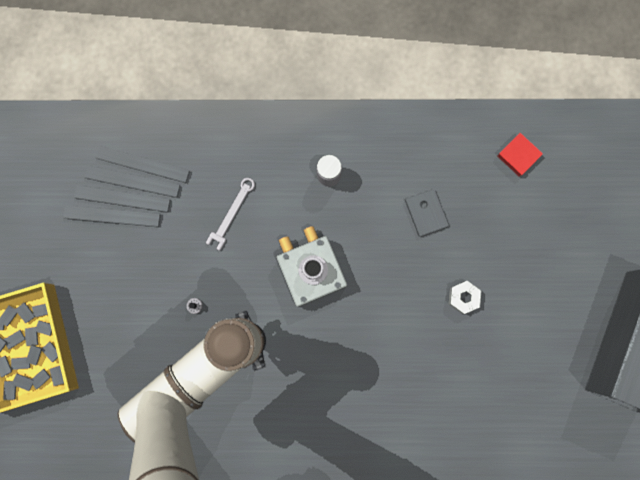

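The bench touch puts the real tips 36 mm above the reported TCP; horizontally they agree. I'll apply that offset and retry the disk.

```bash
echo 'OFF=-.036
def P(x,y,ztip): return [x,y,ztip+OFF]' >> h.py
python3 - <<'E'
from h import *
x,y=.4947,.2880
effector.move_gripper(.045,20)
bot.movep(P(x,y,.075),Q(-90)); st('above')
print(bot.move_straight(P(x,y,.0115),velocity=.12,guard=5)); st('down')
effector.move_gripper(.0,20); st('sq1')
effector.move_gripper(.024); 
bot.move_straight(P(x,y,.0115),rot=Q(-180),velocity=.1); st('turn')
effector.move_gripper(.0,30); st('sq2')
bot.move_straight(P(x,y,.05),velocity=.15);st('lift')
d=snap('side','s9')
cv2.imwrite('pics/c9.png',cv2.resize(d['pixels'][320:420,250:350],None,fx=5,fy=5,interpolation=cv2.INTER_CUBIC))
E
```

```text
above t 19.75 p [0.4941 0.2874 0.0386] yaw -90.1 F [ 0.2 -0.8  0.1] M [-0.01  0.01 -0.03] w 0.0449
False
down t 20.43 p [ 0.4951  0.2882 -0.024 ] yaw -90.0 F [-0.3  0.  -0.2] M [-0.02 -0.02  0.  ] w 0.0453
sq1 t 20.81 p [ 0.4952  0.2885 -0.0235] yaw -90.0 F [-1.3  0.1  4.3] M [ 0.01  0.21 -0.02] w 0.0131
turn t 22.79 p [ 0.4947  0.288  -0.0245] yaw -180.0 F [-0.9  0.5 -0.7] M [-0.03  0.02  0.01] w 0.0239
sq2 t 23.03 p [ 0.4948  0.2881 -0.0244] yaw -180.0 F [-0.3  0.1  0.6] M [0.04 0.02 0.03] w 0.0124
lift t 23.44 p [0.4946 0.288  0.0141] yaw 180.0 F [-0.2 -0.1 -1.1] M [-0.    0.06  0.03] w 0.0132
```

View pics/c9.png

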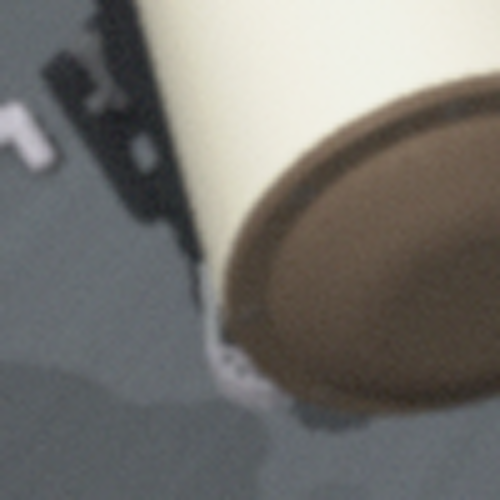

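```bash
python3 - <<'E'
from h import *
x,y=.5716,.0210
bot.move_straight([.4947,.288,.095],velocity=.25)
bot.movep([x,y,.088],Q(-180)); bot.dwell(.15); st('over')
d=snap('side','s10');t=snap('top','t10')
print(proj(d,[x,y,.095]),proj(d,[x,y,.1225]))
cv2.imwrite('pics/c10.png',cv2.resize(d['pixels'][180:310,270:420],None,fx=4.5,fy=4.5,interpolation=cv2.INTER_CUBIC))
E
```

```text
over t 25.19 p [0.5716 0.0224 0.088 ] yaw -179.9 F [-1.1  0.5 -1.3] M [0.02 0.04 0.02] w 0.0124
[345.79096338 251.7601208 ] [345.79820606 240.03484959]
```

View pics/c10.png

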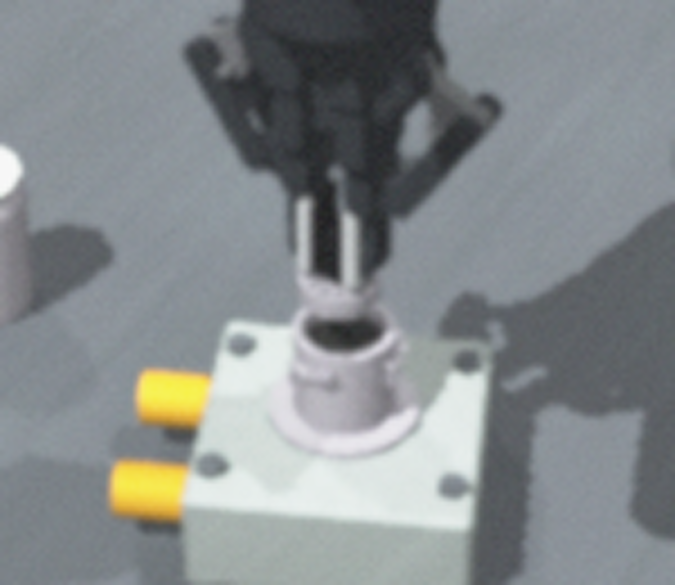

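```bash
python3 - <<'E'
from h import *
im=cv2.imread('pics/s10.png');g=cv2.cvtColor(im,cv2.COLOR_BGR2GRAY)
for r in range(238,262): print(r,g[r,330:366])
E
```

```text
238 [142 141 145 143 145 155 181 191 155  95  51  43  44  41  49 101 168 195
 179 133  86  68  60  57  67  99 126 140 145 146 146 147 146 143 147 146]
239 [143 142 143 146 144 156 177 184 150  95  57  46  44  44  49  97 168 196
 177 132  84  65  64  76 102 124 142 142 146 148 145 145 147 145 142 144]
240 [144 141 144 142 144 155 173 174 143 104  79  63  57  47  49  98 167 195
 180 134  88  70  77 102 130 142 146 145 146 146 146 143 144 145 143 144]
241 [141 144 143 146 144 154 182 184 159 138 120 105  90  72  61  99 166 196
 177 137  98  82  93 120 136 144 144 146 147 148 146 147 146 146 145 144]
242 [144 145 143 145 143 153 183 197 189 174 159 152 141 127 104 115 168 190
 176 142 111  96 106 122 135 143 147 145 146 146 142 146 147 143 144 140]
243 [142 144 144 143 145 145 170 192 194 181 182 181 178 172 154 152 172 179
 162 136 112 112 123 128 135 141 146 144 145 147 144 144 145 145 143 142]
244 [143 142 145 143 143 147 157 180 191 194 193 184 179 187 188 176 179 170
 147 123 118 129 138 130 132 140 146 146 143 144 144 145 145 144 142 142]
245 [146 144 147 146 144 146 155 170 183 19
[... 1823 characters left out ...]
11  97  93  89  87  84
  90 107 124 151 178 206 207 188 157 144 163 181 178 163 160 158 160 160]
258 [234 235 234 233 223 200 181 184 197 203 200 188 169 154 148 143 138 139
 149 170 184 196 202 192 171 150 133 141 156 169 167 161 157 159 161 160]
259 [234 234 234 232 221 201 182 179 186 191 196 195 195 190 190 188 178 179
 191 202 204 193 176 153 139 133 136 147 165 165 162 161 158 161 159 155]
260 [234 235 234 227 216 205 195 186 185 187 188 191 191 189 190 188 184 182
 181 182 174 165 151 139 135 146 163 168 170 165 163 161 160 160 161 159]
261 [235 235 233 226 210 203 209 204 195 190 187 192 190 187 185 182 177 173
 170 165 160 154 146 137 135 151 178 176 164 159 158 161 161 161 160 162]
```

```bash
python3 - <<'E'
from h import *
c=np.array([.5706,.0204])
offs=[(0,0)]+[(1.0*np.cos(a),1.0*np.sin(a)) for a in np.deg2rad([120,300,30,210])]+[(1.8*np.cos(a),1.8*np.sin(a)) for a in np.deg2rad([120,300,75,255,165,345,30,210])]
ok=False
for o in offs:
    p=c+np.array(o)*.001
    bot.move_straight([*p,.0735],velocity=.08); bot.dwell(.12)
    hit=bot.move_straight([*p,.0660],velocity=.025,guard=3)
    st((np.round(o,1),hit))
    if not hit: ok=True;break
    if bot.current_eef_pos()[2]<.0675: break
    if bot.current_clock()>38: break
print(ok)
d=snap('side','s11')
cv2.imwrite('pics/c11.png',cv2.resize(d['pixels'][200:290,300:400],None,fx=6,fy=6,interpolation=cv2.INTER_CUBIC))
E
```

```text
(array([0, 0]), False) t 26.19 p [0.5705 0.0203 0.0658] yaw -180.0 F [-0.1 -0.  -0.4] M [ 0.02 -0.06 -0.04] w 0.0125
True
```

View pics/c11.png

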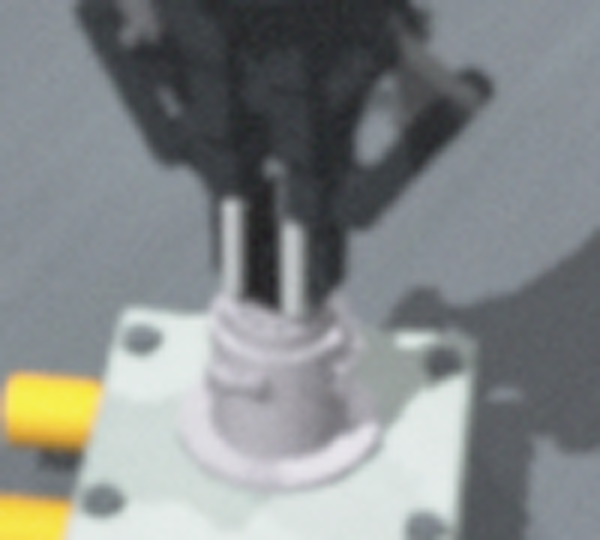

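```bash
python3 - <<'E'
from h import *
c=np.array([.5706,.0204]);z=.0665
bot.move_straight([*c,z],velocity=.02)
res=[]
for ax in (0,1):
    e=[]
    for s in (1,-1):
        p=c.copy();p[ax]+=s*.0025
        h=bot.move_straight([*p,z],velocity=.01,guard=2.5);q=bot.current_eef_pos();print(ax,s,h,q.round(4),bot.current_force().round(1));e.append(q[ax])
        bot.move_straight([*c,z],velocity=.03)
    c[ax]=np.mean(e)
    bot.move_straight([*c,z],velocity=.03)
print(c)
h=bot.move_straight([*c,.0630],velocity=.015,guard=2.5);st(('seat',h))
effector.move_gripper(.03);st('open')
bot.move_straight([*c,.10],velocity=.2);st('up')
d=snap('side','s12')
cv2.imwrite('pics/c12.png',cv2.resize(d['pixels'][200:290,300:400],None,fx=6,fy=6,interpolation=cv2.INTER_CUBIC))
np.save('c.npy',c)
E
```

```text
0 1 True [0.5707 0.0202 0.0658] [ 0.2  0.4 -0.7]
0 -1 False [0.5687 0.0205 0.0666] [ 2.3 -0.  -2.2]
1 1 True [0.5694 0.0219 0.0663] [ 0.2 -1.  -0.3]
1 -1 True [0.5696 0.0195 0.0659] [0.6 1.5 0.2]
[0.56971164 0.02069479]
('seat', True) t 29.48 p [0.57   0.0207 0.063 ] yaw 179.9 F [0.2 0.1 3.7] M [ 0.12  0.07 -0.05] w 0.0125
open t 29.78 p [0.5689 0.0205 0.0618] yaw 179.9 F [-1.  -0.3 -0.6] M [0.06 0.03 0.03] w 0.0296
up t 30.12 p [0.5702 0.0209 0.1009] yaw 179.9 F [ 0.1 -1.   0.1] M [ 0.    0.01 -0.02] w 0.0302
```

View pics/c12.png

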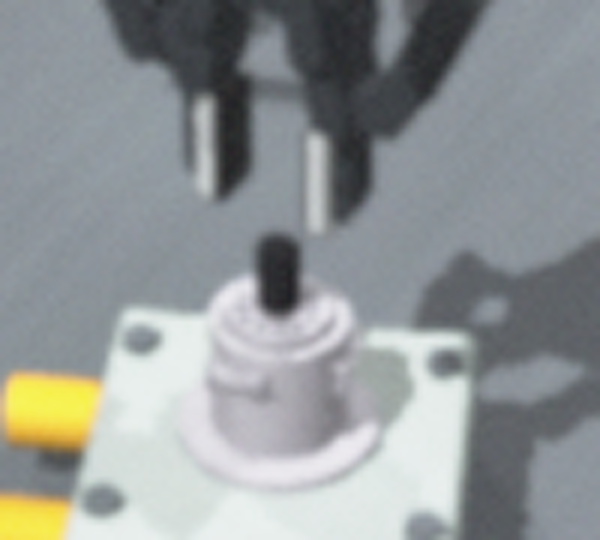

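The disk sits level in the mouth with the fingers clear; the knob shows at crop (278,270). Next is the ring.

```bash
python3 - <<'E'
from h import *
x,y=.5152,-.3127
p=bot.current_eef_pos()
bot.move_straight([p[0],p[1],.12],velocity=.3)
bot.movep(P(x,y,.06),Q(203.5)); 
effector.move_gripper(.085,20); st('above')
zt=-.003
print(bot.move_straight(P(x,y,zt),velocity=.1,guard=6)); st('down')
effector.move_gripper(.0,20); st('sq1')
effector.move_gripper(.074)
bot.movep(P(x,y,zt),Q(83.5)); st('turn')
effector.move_gripper(.0,20); st('sq2')
effector.move_gripper(.074)
bot.movep(P(x,y,zt),Q(143.5)); st('turn')
effector.move_gripper(.0,60); st('sq3')
bot.move_straight(P(x,y,.04),velocity=.15);st('lift')
d=snap('side','s13')
cv2.imwrite('pics/c13.png',cv2.resize(d['pixels'][120:240,380:500],None,fx=5,fy=5,interpolation=cv2.INTER_CUBIC))
E
```

```text
above t 32.33 p [ 0.5152 -0.3126  0.024 ] yaw -156.5 F [-0.5  0.6 -0.3] M [0.02 0.01 0.05] w 0.0851
False
down t 33.12 p [ 0.5157 -0.3129 -0.0386] yaw -156.5 F [ 1.2 -0.7 -0.3] M [-0.06  0.03 -0.  ] w 0.0849
sq1 t 33.46 p [ 0.5157 -0.3129 -0.038 ] yaw -156.5 F [-0.8  0.4  3.4] M [ 0.1   0.14 -0.07] w 0.0614
turn t 35.56 p [ 0.5152 -0.3127 -0.039 ] yaw 83.5 F [ 0.5 -0.5  0.4] M [-0.01 -0.01  0.  ] w 0.0743
sq2 t 35.82 p [ 0.5153 -0.3127 -0.0389] yaw 83.5 F [ 1.4 -1.1  0.1] M [0.08 0.03 0.03] w 0.0616
turn t 37.08 p [ 0.5152 -0.3127 -0.039 ] yaw 143.4 F [ 0.4 -0.4  0.4] M [-0.02 -0.01 -0.03] w 0.074
sq3 t 37.34 p [ 0.5156 -0.3128 -0.0386] yaw 143.5 F [ 0.6 -0.   3.2] M [ 0.19  0.05 -0.04] w 0.0607
lift t 37.77 p [ 0.5149 -0.3124  0.0037] yaw 143.5 F [-0.7  0.3 -1.7] M [0.01 0.01 0.08] w 0.0606
```

View pics/c13.png

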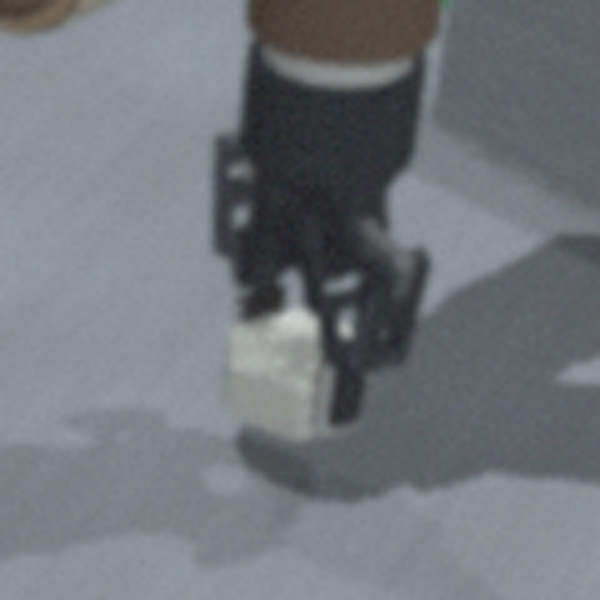

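```bash
python3 - <<'E'
from h import *
c=np.array([.5698,.0207])
p=bot.current_eef_pos()
bot.move_straight([.5152,-.3127,.10],velocity=.3)
bot.movep([*c,.10],Q(202.5)); bot.dwell(.1); st('over')
bot.move_straight([*c,.060],velocity=.1)
h=bot.move_straight([*c,.0395],velocity=.025,guard=4); st(('down',h))
d=snap('side','s14')
cv2.imwrite('pics/c14.png',cv2.resize(d['pixels'][190:310,290:410],None,fx=5,fy=5,interpolation=cv2.INTER_CUBIC))
E
```

```text
over t 39.67 p [0.5697 0.0194 0.0998] yaw -157.6 F [-0.1  0.1 -1.9] M [0.02 0.01 0.04] w 0.0606
('down', False) t 41.18 p [0.57   0.0207 0.0396] yaw -157.5 F [-0.4  0.1 -1.9] M [ 0.05 -0.02 -0.01] w 0.0608
```

View pics/c14.png

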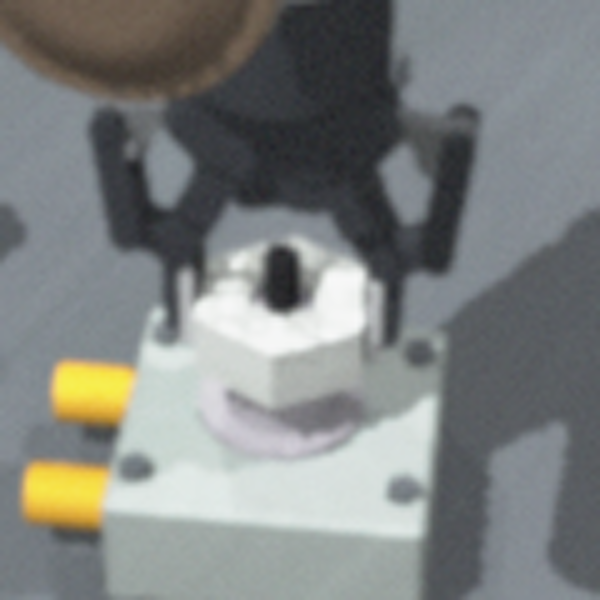

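```bash
python3 - <<'E'
from h import *
c=np.array([.5698,.0207])
h=bot.move_straight([*c,.035],velocity=.012,guard=2.5); st(('lip',h))
z=bot.current_eef_pos()[2]
for zz in (.0365,.0355,.0348):
    bot.move_straight([*c,zz],velocity=.015); bot.dwell(.05)
    F=np.mean([bot.current_force() for _ in range(3)],0);st(zz)
    if F[2]>8.5: break
E
```

```text
('lip', True) t 41.58 p [0.5701 0.0208 0.0362] yaw -157.5 F [1.2 0.1 2.4] M [ 0.07  0.03 -0.  ] w 0.0606
0.0365 t 41.88 p [0.57   0.0207 0.0367] yaw -157.5 F [0.1 0.6 1. ] M [ 0.09 -0.02  0.  ] w 0.0608
0.0355 t 42.17 p [0.57   0.0208 0.0358] yaw -157.5 F [-0.8  0.6  4.2] M [0.07 0.16 0.  ] w 0.0609
0.0348 t 42.48 p [0.5701 0.0208 0.0352] yaw -157.5 F [-0.4  0.7  5.3] M [0.2  0.26 0.02] w 0.0609
```

```bash
python3 - <<'E'
from h import *
c=np.array([.5698,.0207]);z=.0343
bot.move_straight([*c,z],velocity=.015); st('press')
a=202.5;done=0
for tgt in [8,16,24,32,40,48,55,62,66,69,72,74,76,78]:
    bot.move_straight([*c,z],rot=Q(a-tgt),velocity=.1)
    F=bot.current_force();M=bot.current_moment()
    print(tgt,round(bot.current_clock(),2),np.round(F,1),np.round(M,2),round(yaw(),1),bot.current_eef_pos().round(4))
    if abs(M[2])>.45 or abs(F[2])>22 or np.hypot(F[0],F[1])>15: print('stop');break
E
```

```text
press t 42.73 p [0.57   0.0208 0.0348] yaw -157.5 F [-2.   0.1  7.1] M [ 0.19  0.36 -0.  ] w 0.0608
8 43.02 [-1.  -0.6  6.2] [ 0.05  0.17 -0.01] -165.5 [0.5704 0.0207 0.035 ]
16 43.31 [-0.2 -0.1  6.3] [ 0.05  0.11 -0.07] -173.5 [0.5705 0.0207 0.035 ]
24 43.6 [-1.1  0.6  6. ] [-0.02  0.15 -0.06] 178.5 [0.5706 0.0207 0.035 ]
32 43.89 [0.2 0.3 6.9] [-0.03  0.07 -0.03] 170.5 [0.5707 0.0207 0.035 ]
40 44.18 [0.5 0.  5.6] [-0.01  0.06 -0.05] 162.5 [0.5706 0.0207 0.035 ]
48 44.48 [ 0.4 -0.5  6.2] [ 0.02  0.03 -0.09] 154.5 [0.5707 0.0207 0.035 ]
55 44.75 [ 0.9 -0.1  6.1] [-0.    0.06 -0.05] 147.5 [0.5707 0.0207 0.035 ]
62 45.02 [-0.2 -0.7  6.3] [-0.03  0.04 -0.05] 140.5 [0.5707 0.0207 0.0351]
66 45.27 [0.  0.2 6.5] [-0.    0.06 -0.1 ] 136.5 [0.5707 0.0207 0.035 ]
69 45.52 [0.3 0.4 5.7] [-0.03  0.01 -0.05] 133.5 [0.5707 0.0207 0.0351]
72 45.77 [-0.2 -0.1  6.8] [0.1  0.09 0.01] 130.5 [0.5705 0.0208 0.035 ]
74 46.02 [-1.9  1.6  7. ] [0.37 0.41 0.26] 128.6 [0.5702 0.0209 0.035 ]
76 46.27 [-1.9  1.8  6.4] [0.41 0.51 1.04] 126.8 [0.5702 0.0209 0.035 ]
stop
```

```bash
python3 - <<'E'
from h import *
c=np.array([.5698,.0207]);z=.0343
bot.move_straight([*c,z],rot=Q(202.5-73.3),velocity=.1);st('relax')
effector.move_gripper(.080); bot.dwell(.1); st('open')
bot.move_straight([*c,.06],velocity=.1);bot.move_straight([*c,.13],velocity=.2);st('up')
bot.movep([.45,-.15,.2],Q(140));
d=snap('side','s15');t=snap('top','t15')
a=cv2.resize(d['pixels'][215:295,305:385],None,fx=5,fy=5,interpolation=cv2.INTER_CUBIC);b=cv2.resize(t['pixels'][228:308,273:353],None,fx=5,fy=5,interpolation=cv2.INTER_CUBIC)
cv2.imwrite('pics/c15.png',np.hstack([a,b]));st()
for k,z in(('ring_centre',.087),('disk_centre',.103)):
    for cam,D in(('side',d),('top',t)):
        for q in spotter.spot_point(k,cam)[:1]:print(k,cam,q['conf'],q['location'],atz(D,q['location'],z))
print(proj(d,[.57,.0207,.1]),proj(t,[.57,.0207,.1]))
E
```

```text
relax t 46.52 p [0.5702 0.021  0.035 ] yaw 129.3 F [-1.4  0.8  7.2] M [0.42 0.32 0.15] w 0.0607
open t 46.96 p [0.5694 0.0205 0.0339] yaw 129.2 F [-0.2 -0.2 -0.6] M [ 0.    0.02 -0.  ] w 0.08
up t 47.87 p [0.5693 0.0208 0.1297] yaw 129.2 F [-1.7  0.4 -0.2] M [-0.    0.06  0.01] w 0.0801
 t 48.85 p [ 0.4505 -0.1492  0.199 ] yaw 140.1 F [0.2 0.1 0.5] M [ 0.02 -0.05 -0.02] w 0.0801
ring_centre side 0.72 [346.8, 256.5] [0.56789848 0.02369813 0.087     ]
ring_centre top 0.83 [312.3, 269.2] [0.56908038 0.02124404 0.087     ]
disk_centre side 0.47 [346.3, 252.4] [0.56490615 0.03091534 0.103     ]
disk_centre top 0.61 [313.4, 268.2] [0.56969498 0.01853341 0.103     ]
[346.62073228 249.83533643] [312.39805054 268.18657441]
```

View pics/c15.png

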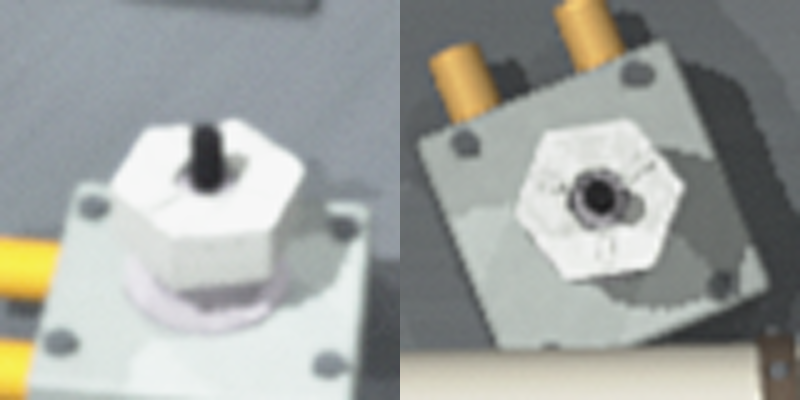

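```bash
python3 - <<'E'
from h import *
ticket.hand_in(); print(bot.current_clock())
E
```

```text
the job is handed in; nothing more can be done
the job is handed in; nothing more can be done
```

The strainer is refitted and the job is handed in at about 49 s. No verdict was reported.

- **Disk:** I lowered it knob-up into the neck, felt sideways for the neck's centre at about (0.570, 0.021), set it on the seat with about 4 N and let it go. It looked level in the picture.
- **Ring:** I centred it with three squeezes, took it down through the gaps without contact and pressed it onto the disk with about 8 N. I then turned it clockwise about 74°, until the hard stop showed as a torque rise to 1.0 N m, backed off and released it.
- **Last checks:** the ring looks level in both views. Its bars stand at about 69°, where fully home should be about 67.5°. The arm is clear. The pressing force matches about 3 mm of seat travel, but I did not measure the final height or the seat directly.
- **Bystanders:** I did not go near the wrench, plate or tin and did not measure them again at the end.

Three things disagreed along the way:
- **Tool point:** the real fingertips sit 36 mm higher than the reported TCP. My first disk grasp closed in the air above the knob because of this. I confirmed the offset with a light touch on the bench and corrected for it.
- **Neck position:** the top camera's estimate was about 2 mm off the felt position in x.
- **Sideways probe:** its +x reading looked like a false trigger, so I relied on the −x and ±y contacts.

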